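Run the missing nut onto the sheet press

ROBOT

A 6-joint arm with a two-finger parallel gripper is mounted at the origin on the work surface. World frame = base frame: x ahead of the robot, y to its left, z up, the work surface at z = 0. Lengths are in m, angles in rad, forces in N, time in s.
With the tool pointing down it reaches from about 0.325 to 0.925 m from the base axis. Payload 3.1 kg.
Tool frame: the origin (TCP) lies on the centre line of the jaws, within the pads' length; the fingertips stand 25 mm ahead of it and the grasp point (between the pads) lies 6 mm ahead of it; z points along the fingers, x is the direction in which the jaws open and shut, and the axes are right-handed (so a half turn about z gives the same grasp; the last joint's range is limited). The gripper opens to 85 mm and grips with 20 to 120 N. Pads are 22 mm wide; open, the fingers measure 114 mm over their backs; the gripper's body (76 mm by 85 mm) begins 54 mm behind the grasp point. The pads swing forward as they close: fully open they stand 13 mm farther back than shut.
Start: joints at [0.995, 0.217, 1.613, -0, 1.311, -0.112], TCP at [0.28, 0.559, 0.256] pointing down, gripper open.
Joint ranges: [-2.75, 2.75], [-0.78, 2.1], [0.31, 2.55], [-1.13, 4.27], [0.13, 2.63], [-2.58, 2.58]. Speed limits (rad/s): [2.79, 2.79, 3.14, 3.14, 3.14, 3.14].

INTERFACE

Orientations are given as a 3x3 rotation matrix whose columns are the frame's x, y, z axes.
In Python, from workcell import robot, fingers, kin, readout, get_image, ticket gives the robot as it stands. Calls block until the motion is done:
- robot.move_to(position, orientation): joint-space move of the TCP to a pose.
- robot.line_to(position, orientation=None, max_speed=0.15, until_force=None): straight line of the TCP; orientation=None keeps the orientation; max_speed is the mean speed in m/s. With until_force (N) it stops when the force on the tool has changed by that much, and returns True; else False.
- robot.move_joints(angles): joint-space move.
- fingers.set_gripper(opening): finger opening in m; the grip force is fixed at half the most; returns when the fingers have stopped.
- robot.pause(seconds).
- kin.ik(position, orientation): joint angles nearest the present ones, or None.
- readout.get_obs(): the state.
- get_image(name): name is "scene" or "top"; returns a dict with "color" (384x512x3 uint8, red, green, blue), "range_z" (384x512 float32, m along the optical axis (not along the pixel's ray), 0 where there is no reading), "K" (3x3 intrinsics, pixels), "world_from_camera" (4x4, takes a point from camera to world coordinates). Camera axes: x right, y down, z forward; pixel columns grow to the right and rows downward; lengths in m; the calibration is good to about 2 mm. A picture is of the moment at which its call begins.
A pose or a line that the arm cannot do raises robot.PlanningError and nothing moves.
- ticket.sign_off(): hands the job in, once; it reports no verdict.
The state is a dict: "t": time; "joint_positions": joint angles; "joint_vel": joint speeds; "joint_efforts": joint torques, N m; "ee_pos": TCP position; "tool_rot": TCP orientation; "ft_force": force on the tool from outside, world axes, zero at the start; "torque": the same for the moment, N m; "opening": finger opening in m.
Only numpy, scipy, OpenCV 4.12 (cv2) and the standard library are available. Lean on these libraries where they do the work, as an engineer would, in place of code of your own. Each camera call takes 0.05 s, during which the arm holds its last target.

TASK

Fit the loose brass nut on the bare screw of the sheet press: set it squarely on the screw, flange down, and gently turn it backward (anticlockwise) until you feel it drop into the thread start. Then run it down clockwise until it bears on the steel washer, and snug it up about a quarter turn more so that the washer's spring gives by about 3 mm, and let go. Never force the nut on the screw, do not knock the press, and leave the other things where they are.

Things in the scene. Friction and masses are not known exactly. Their poses are not given: they have to be found in the camera images.
- nut: Loose brass hexagon nut, upright on the table, about 0.24 kg. Origin: centre of its underside, z up along its axis. 44 mm across flats, 36 mm tall; flats face its own +x and every 60 degrees from there. The lowest 4 mm are a hexagonal flange, 48 mm across. Bore 31 mm right through, its mouth below countersunk to 38 mm.
- nut_lugs (a point): Point on the nut's axis 12 mm above its underside, at the height of its two round thread lugs: 4 mm thick, sticking 5 mm into the bore from the nut's own +x and -x sides.
- stud: The bare upright steel screw of the press; fixed, does not turn. Origin on its axis at table height, z up. Core 19 mm, thread 28 mm across, right-handed, two-start: 18 mm lead a turn (2.9 mm a radian), clockwise from above takes the nut down. Vertical play in the thread 1 mm. A 9 mm tapered nose above the thread ends 97 mm above the table.
- stud_top (a point): Top of the thread, on the axis, 88 mm above the table: a flat crown with two opposite 30 degree gaps, their direction in NO frame. Lugs on the crown (nut underside at 78 mm) jam clockwise on a 3 mm stop tooth beside each gap (81 mm: on the tooth); anticlockwise they reach a gap, drop 6 to 9 mm and meet a wall (by luck at once); then clockwise the nut meets the washer after 110 to 160 degrees.
- pad (a joint): How far (m) the sprung steel washer round the bare screw is pressed down: 0 free, at most 0.010. It is 56 mm in diameter, its top 63 mm above the table when free. Spring 2 N preload and 2 N per mm.
- press: Plywood sheet press, fixed: 130 mm (own x) by 250 mm (own y), 45 mm tall, origin at the centre of its underside. The screws stand 75 mm to either side of its centre along its own y; either may be the bare one.
- stud_done: The press's other screw, with its nut already home (top at 97 mm). Leave alone. Origin on its axis at table height.
- spool: Bystander: wooden spool 52 mm across, 42 mm tall, origin at the centre of its underside.
- glue: Bystander: white bottle, 52 mm across, 130 mm tall, origin at the centre of its underside.
- inkjar: Bystander: amber jar, 54 mm across, 60 mm tall, origin at the centre of its underside.
- brush: Bystander: brush lying on the table, 190 mm long along its own x.
- knife: Bystander: spatula lying on the table, 200 mm long along its own x.
- marker: Bystander: screwdriver lying on the table, 170 mm long along its own x.

How it is judged:
By the outcome, as a careful person would: the job done as asked, in the order asked, and still so for the second after the job is handed in, with the robot touching nothing.
It also fails if it takes over 72 s, if anything falls off the work surface, if the arm or the gripper's body presses on something with over 40 N, if the wrist force passes 120 N, or if a joint passes its speed limit or range.

## Working session

There is one attempt and no reset: what is moved stays moved. The work goes in short steps, each a Python script; the robot and the scene stay as the last script left them, time stands still between calls to the robot, and variables do not carry over. Pictures are saved under pics/ and viewed, and the job is handed in when it is done.

```bash
mkdir -p pics; ls; python3 - <<'E'
from workcell import robot,fingers,kin,readout,get_image,ticket
import cv2,numpy as np
for n in ("scene","top"):
    d=get_image(n); cv2.imwrite(f"pics/{n}0.png",cv2.resize(d["color"][:,:,::-1],(768,576)))
    np.savez(f"{n}0.npz",**d); print(d["K"],d["world_from_camera"])
o=readout.get_obs(); print(o)
E
```

```text
pics
[[365.11235566   0.         258.65121946]
 [  0.         365.11235566 184.81345826]
 [  0.           0.           1.        ]] [[-0.29781192  0.82099126 -0.48711539  1.07170931]
 [ 0.95461932  0.25442912 -0.15481532  0.14840098]
 [-0.00316568 -0.51111561 -0.85950614  0.98900203]
 [ 0.          0.          0.          1.        ]]
[[464.6856197    0.         260.69215351]
 [  0.         464.6856197  191.08046453]
 [  0.           0.           1.        ]] [[ 0.02227974 -0.98934972  0.14384281  0.39735233]
 [-0.99970865 -0.02338339 -0.00598645 -0.00791576]
 [ 0.00928623 -0.14366752 -0.98958244  1.24077591]
 [ 0.          0.          0.          1.        ]]
{'t': 0.1, 'joint_positions': array([ 9.94809155e-01,  2.17694280e-01,  1.61477322e+00, -1.61360193e-05,
        1.31129864e+00, -1.12202206e-01]), 'joint_vel': array([-0.00123943, -0.00249594, -0.00318808, -0.00060601, -0.0034234 ,
        0.00016007]), 'joint_efforts': array([-3.90918567e-04, -3.98075044e+01, -3.04968166e+01, -2.89526515e-04,
        4.22102865e-03,  1.80588643e-05]), 'ee_pos': array([0.27919928, 0.55841419, 0.25508937]), 'tool_rot': array([[ 4.47331463e-01,  8.94367481e-01, -1.17073733e-03],
       [ 8.94365635e-01, -4.47332937e-01, -1.83129864e-03],
       [-2.16156332e-03, -2.27869734e-04, -9.99997638e-01]]), 'ft_force': array([-0.56083068,  1.06970359, -0.26469545]), 'torque': array([-0.03451656, -0.02835762, -0.04017958]), 'opening': 0.08550238193741966}
```

View pics/scene0.png

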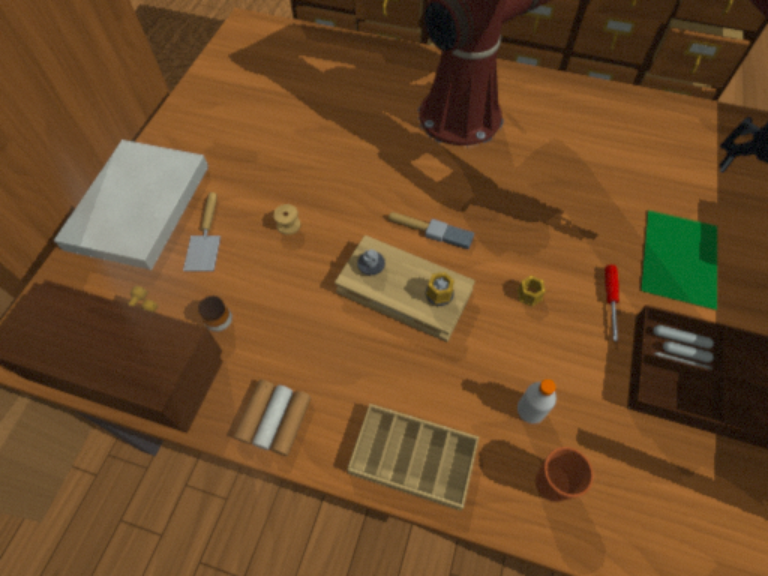

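View pics/top0.png

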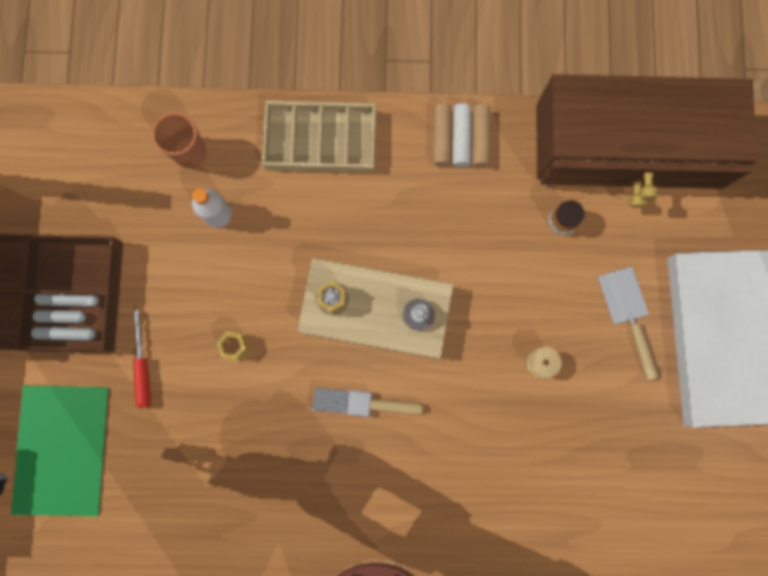

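The top view shows the nut at about (232,346), the bare stud with its washer at (420,313), and the finished stud at (332,297). I'll localise these precisely next.

```bash
cat > h.py <<'E'
import numpy as np,cv2
def cloud(d):
    K=d["K"];T=d["world_from_camera"];z=d["range_z"].astype(float)
    v,u=np.mgrid[:z.shape[0],:z.shape[1]]
    p=np.stack([(u-K[0,2])/K[0,0]*z,(v-K[1,2])/K[1,1]*z,z],-1)
    return p@T[:3,:3].T+T[:3,3]
def proj(d,P):
    K=d["K"];T=d["world_from_camera"];c=(np.atleast_2d(P)-T[:3,3])@T[:3,:3]
    return np.c_[K[0,0]*c[:,0]/c[:,2]+K[0,2],K[1,1]*c[:,1]/c[:,2]+K[1,2]]
def unproj(d,uv,z):
    K=d["K"];T=d["world_from_camera"];uv=np.atleast_2d(np.asarray(uv,float))
    r=np.c_[(uv[:,0]-K[0,2])/K[0,0],(uv[:,1]-K[1,2])/K[1,1],np.ones(len(uv))]@T[:3,:3].T
    return T[:3,3]+r*((z-T[2,3])/r[:,2])[:,None]
E
python3 - <<'E'
from h import *
S=dict(np.load("scene0.npz"));T=dict(np.load("top0.npz"))
cr=[]
for d,cs in ((T,((154,230),(280,209),(221,198))),(S,((354,193),(247,173),(293,192)))):
    row=[cv2.resize(d["color"][v-26:v+26,u-26:u+26,::-1],(260,260),interpolation=cv2.INTER_CUBIC) for u,v in cs]
    cr.append(np.hstack(row))
cv2.imwrite("pics/z0.png",np.vstack(cr))
for n,d,(u,v) in (("nut",T,(154,230)),("stud",T,(280,209)),("nut",S,(354,193)),("stud",S,(247,173))):
    P=cloud(d)[v-26:v+26,u-26:u+26].reshape(-1,3)
    print(n,np.percentile(P[:,2],[5,50]))
    for lo,hi in ((.028,.044),(.042,.05),(.055,.07),(.084,.1)):
        m=(P[:,2]>lo)&(P[:,2]<hi)
        if m.sum()>3: print(lo,hi,m.sum(),P[m].mean(0).round(4),P[m].min(0).round(4),P[m].max(0).round(4))
E
```

```text
nut [-0.00439919 -0.00025159]
0.028 0.044 150 [0.4634 0.2588 0.0352] [0.4413 0.2346 0.0282] [0.4852 0.2848 0.0411]
stud [-0.00257444  0.04404851]
0.028 0.044 793 [ 0.5274 -0.0541  0.0422] [ 0.4605 -0.1202  0.031 ] [0.5931 0.0026 0.044 ]
0.042 0.05 1494 [ 0.5264 -0.0518  0.0449] [ 0.4605 -0.1202  0.042 ] [0.5931 0.0027 0.05  ]
0.055 0.07 272 [ 0.5209 -0.0615  0.0621] [ 0.4948 -0.0887  0.0564] [ 0.5494 -0.0347  0.0694]
0.084 0.1 91 [ 0.5215 -0.0618  0.0912] [ 0.5084 -0.0743  0.0842] [ 0.5364 -0.0489  0.0989]
nut [-0.001306    0.00197457]
0.028 0.044 131 [0.4664 0.2585 0.0357] [0.4433 0.2343 0.0281] [0.4884 0.2837 0.0414]
stud [-0.00086026  0.04421673]
0.028 0.044 158 [ 0.5382 -0.0563  0.0426] [ 0.4522 -0.1217  0.0329] [0.591  0.0263 0.044 ]
0.042 0.05 1227 [ 0.5309 -0.0458  0.0462] [ 0.4522 -0.1214  0.0421] [0.5912 0.0295 0.05  ]
0.055 0.07 154 [ 0.53   -0.0603  0.064 ] [ 0.4961 -0.0901  0.0582] [ 0.551  -0.0358  0.07  ]
0.084 0.1 66 [ 0.5251 -0.062   0.0915] [ 0.5086 -0.0766  0.0847] [ 0.5364 -0.0491  0.0999]
```

View pics/z0.png

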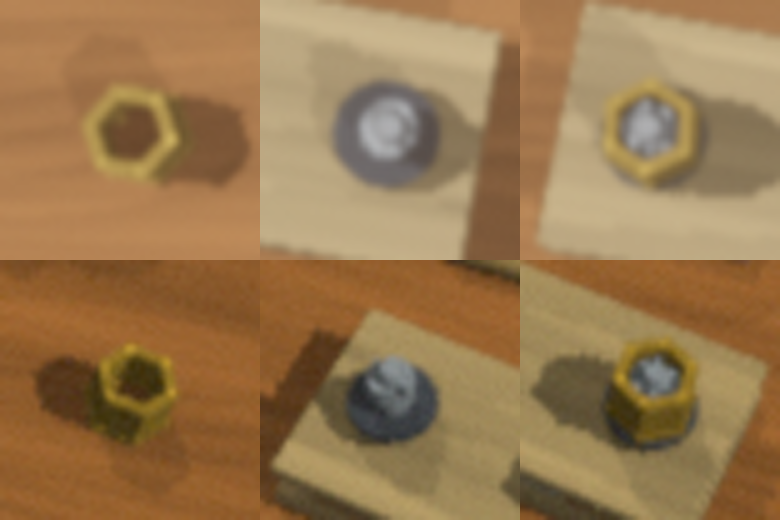

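```bash
cat > fit.py <<'E'
from h import *
from scipy.optimize import minimize
from scipy.ndimage import map_coordinates,gaussian_filter
def gray(d): return d["color"].astype(float)
def yel(d):
    c=d["color"].astype(float); return c
def samp(img,uv): return np.stack([map_coordinates(img[:,:,k],[uv[:,1],uv[:,0]],order=1) for k in range(3)],-1)
def hexpts(c,th,af,n=12):
    a=th+np.arange(7)*np.pi/3+np.pi/6; R=af/np.sqrt(3)
    V=np.c_[np.cos(a),np.sin(a)]*R
    t=(np.arange(n)+.5)/n
    return c+np.concatenate([V[i]+(V[i+1]-V[i])*t[:,None] for i in range(6)])
def circ(c,dia,n=72):
    a=np.arange(n)*2*np.pi/n; return c+np.c_[np.cos(a),np.sin(a)]*dia/2
def score(d,f,c,z,af,de=.0025):
    I=gray(d)
    q=[]
    for s in (af-2*de,af+2*de):
        p=f(c,s); q.append(samp(I,proj(d,np.c_[p,np.full(len(p),z)])))
    return np.linalg.norm(q[0]-q[1],axis=1).mean()
def fit_hex(d,c0,z):
    best=None
    for th in np.radians(np.arange(0,60,5)):
        f=lambda x:-score(d,lambda c,s:hexpts(c,x[2],s),x[:2],z,.044)
        r=minimize(f,[*c0,th],method="Nelder-Mead",options=dict(initial_simplex=np.array([[*c0,th],[c0[0]+.003,c0[1],th],[c0[0],c0[1]+.003,th],[*c0,th+.1]])))
        if best is None or r.fun<best.fun: best=r
    return best.x[0],best.x[1],np.degrees(best.x[2])%60,-best.fun
def fit_circ(d,c0,z,dia,de=.0025):
    f=lambda x:-score(d,lambda c,s:circ(c,s),x,z,dia,de)
    r=minimize(f,c0,method="Nelder-Mead",options=dict(initial_simplex=np.array([c0,[c0[0]+.003,c0[1]],[c0[0],c0[1]+.003]])))
    return r.x[0],r.x[1],-r.fun
if __name__=="__main__":
    S=dict(np.load("scene0.npz"));T=dict(np.load("top0.npz"))
    for n,d in(("top",T),("scene",S)):
        print(n,"nut",np.round(fit_hex(d,[.464,.2588],.036),4),"washer",np.round(fit_circ(d,[.5225,-.0615],.063,.056),4),
          "crown",np.round(fit_circ(d,[.5225,-.0615],.088,.028,.002),4),"done",np.round(fit_hex(d,[.535,.085],.097),4))
E
python3 fit.py
```

```text
top nut [ 0.4647  0.2593 51.7086 40.3809] washer [ 0.5226 -0.0626 52.4743] crown [ 0.5228 -0.0624 60.8975] done [ 0.5374  0.085  18.1633 45.8319]
scene nut [ 0.4699  0.2614 42.7762 39.1636] washer [ 0.5246 -0.0622 50.7352] crown [ 0.5235 -0.0628 40.9216] done [ 0.5364  0.0871 50.5174 36.4088]
```

```bash
python3 - <<'E'
from fit import *
S=dict(np.load("scene0.npz"));T=dict(np.load("top0.npz"))
out=[]
for d,(u,v) in((T,(154,230)),(S,(354,193))):
    for x in ((.4647,.2593,51.7),(.464,.2590,51.7),(.466,.2588,47)):
        k=8;w=22
        im=cv2.resize(d["color"][v-w:v+w,u-w:u+w,::-1],None,fx=k,fy=k,interpolation=cv2.INTER_CUBIC)
        for z,af,c in((.036,.044,(255,0,0)),(.0,.048,(0,0,255))):
            p=hexpts(np.array(x[:2]),np.radians(x[2]),af); q=(proj(d,np.c_[p,np.full(len(p),z)])-[u-w,v-w]+.5)*k-.5
            cv2.polylines(im,[q.round().astype(np.int32)],True,c,1)
        out.append(im[:, :260] if 0 else cv2.resize(im,(260,260)))
    # yellow mask hex by minAreaRect-like
cv2.imwrite("pics/ov0.png",np.vstack([np.hstack(out[:3]),np.hstack(out[3:])]))
# angular profile
for n,d,c in(("top",T,(.464,.259)),("scene",S,(.4655,.259))):
    for th in range(0,60,5):
        f=lambda x:-score(d,lambda cc,s:hexpts(cc,np.radians(th),s),x,.036,.044)
        r=minimize(f,c,method="Nelder-Mead",options=dict(initial_simplex=np.array([c,[c[0]+.002,c[1]],[c[0],c[1]+.002]])))
        print(n,th,r.x.round(4),round(-r.fun,1))
E
```

```text
top 0 [0.4648 0.2594] 37.7
top 5 [0.465  0.2593] 35.5
top 10 [0.4646 0.2594] 33.7
top 15 [0.4646 0.2594] 32.5
top 20 [0.4645 0.2595] 32.2
top 25 [0.4646 0.2594] 32.8
top 30 [0.4647 0.2594] 34.3
top 35 [0.4647 0.2593] 36.0
top 40 [0.4646 0.2593] 37.3
top 45 [0.4649 0.2593] 39.1
top 50 [0.4646 0.2593] 40.2
top 55 [0.4646 0.2594] 39.8
scene 0 [0.4663 0.2592] 36.5
scene 5 [0.4668 0.2592] 36.0
scene 10 [0.4671 0.2594] 35.5
scene 15 [0.4671 0.2596] 34.9
scene 20 [0.4696 0.2616] 35.8
scene 25 [0.4684 0.2614] 35.7
scene 30 [0.4681 0.2607] 36.5
scene 35 [0.4681 0.261 ] 37.8
scene 40 [0.4697 0.2614] 38.8
scene 45 [0.4648 0.2599] 38.3
scene 50 [0.4649 0.2596] 38.9
scene 55 [0.465  0.2596] 38.0
```

View pics/ov0.png

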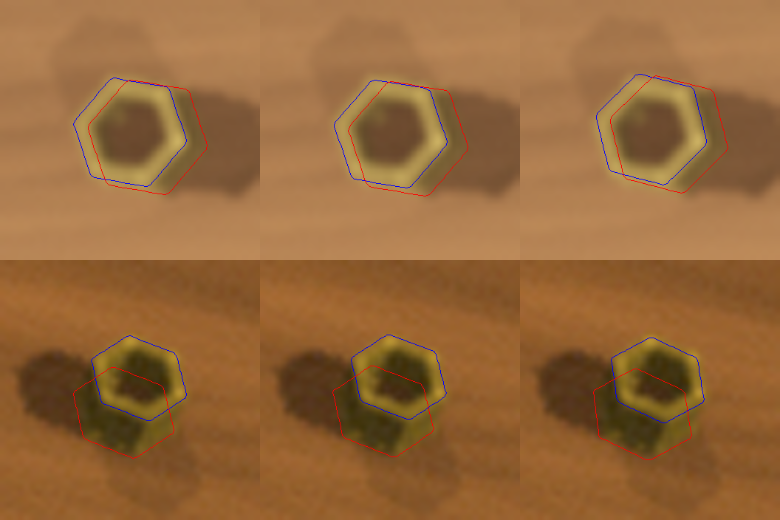

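```bash
cat >> h.py <<'E'
def R(yawdeg):
    c,s=np.cos(np.radians(yawdeg)),np.sin(np.radians(yawdeg))
    return np.array([[c,s,0],[s,-c,0],[0,0,-1.]])
def st(o): 
    x=o["tool_rot"][:,0]
    return f't {o["t"]:.2f} p {np.round(o["ee_pos"]*1000,2)} yaw {np.degrees(np.arctan2(x[1],x[0])):.1f} j6 {o["joint_positions"][5]:.2f} F {o["ft_force"].round(2)} M {o["torque"].round(2)} op {o["opening"]*1000:.1f}'
E
python3 - <<'E'
from workcell import *
from h import *
for y in (-8.5,51.5,111.5,171.5,-68.5,-128.5):
    for p in ((.4647,.2594,.032),(.523,-.0625,.12)):
        q=kin.ik(p,R(y)); print(y,p,None if q is None else q.round(2))
E
```

```text
-8.5 (0.4647, 0.2594, 0.032) [ 0.38  0.33  1.96 -0.    0.85  0.53]
-8.5 (0.523, -0.0625, 0.12) [-0.25  0.17  1.95 -0.    1.02 -0.1 ]
51.5 (0.4647, 0.2594, 0.032) [ 0.38  0.33  1.96 -0.    0.85 -0.52]
51.5 (0.523, -0.0625, 0.12) [-0.25  0.17  1.95 -0.    1.02 -1.15]
111.5 (0.4647, 0.2594, 0.032) [ 0.38  0.33  1.96 -0.    0.85 -1.57]
111.5 (0.523, -0.0625, 0.12) [-0.25  0.17  1.95 -0.    1.02 -2.2 ]
171.5 (0.4647, 0.2594, 0.032) None
171.5 (0.523, -0.0625, 0.12) None
-68.5 (0.4647, 0.2594, 0.032) [ 0.38  0.33  1.96 -0.    0.85  1.57]
-68.5 (0.523, -0.0625, 0.12) [-0.25  0.17  1.95 -0.    1.02  0.94]
-128.5 (0.4647, 0.2594, 0.032) None
-128.5 (0.523, -0.0625, 0.12) [-0.25  0.17  1.95 -0.    1.02  1.99]
```

```bash
python3 - <<'E'
from workcell import *
from h import *
robot.move_to([.4647,.2594,.11],R(-8.5)); print(st(readout.get_obs()))
robot.line_to([.4647,.2594,.033],R(-8.5),max_speed=.08,until_force=6); print(st(readout.get_obs()))
fingers.set_gripper(.06); print(st(readout.get_obs()))
fingers.set_gripper(.0); print(st(readout.get_obs()))
robot.line_to([.4647,.2594,.12],max_speed=.12); print(st(readout.get_obs()))
d=get_image("top");cv2.imwrite("pics/t1.png",cv2.resize(d["color"][150:300,80:280,::-1],(800,600)))
np.savez("t1.npz",**d)
E
```

```text
t 1.52 p [465.09 260.37 110.71] yaw -8.4 j6 0.53 F [-0.11 -0.42  0.43] M [-0.03  0.02  0.04] op 85.2
t 2.64 p [465.31 259.64  33.57] yaw -8.5 j6 0.53 F [-0.25 -0.57  0.13] M [-0.05  0.02 -0.02] op 85.4
t 3.02 p [464.86 259.48  33.29] yaw -8.5 j6 0.53 F [ 0.36 -0.38  0.11] M [-0.01  0.03 -0.04] op 59.8
t 3.30 p [465.17 259.58  33.47] yaw -8.5 j6 0.53 F [0.3  0.41 3.4 ] M [0.02 0.05 0.02] op 43.2
t 4.17 p [463.82 259.03 119.04] yaw -8.5 j6 0.53 F [-0.1   0.61 -3.08] M [-0.02 -0.02 -0.06] op 43.0
```

View pics/t1.png

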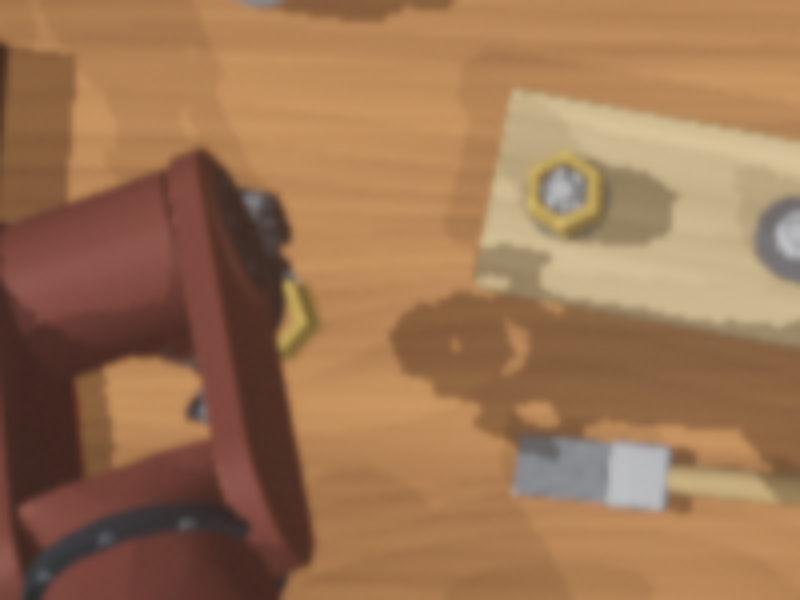

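```bash
python3 - <<'E'
from workcell import *
from h import *
robot.line_to([.4647,.2594,.165],max_speed=.15)
robot.move_to([.523,-.0625,.165],R(-50)); print(st(readout.get_obs()))
robot.line_to([.523,-.0625,.142],max_speed=.1); 
robot.pause(.2);print(st(readout.get_obs()))
for n in("top","scene"):
    d=get_image(n);np.savez(n+"2.npz",**d)
    u,v=proj(d,[.523,-.0625,.1])[0].astype(int)
    cv2.imwrite(f"pics/{n}2.png",cv2.resize(d["color"][v-40:v+40,u-50:u+50,::-1],(700,560),interpolation=cv2.INTER_CUBIC))
E
```

```text
t 5.92 p [522.65 -61.56 164.43] yaw -49.9 j6 0.62 F [ 0.51  0.48 -1.77] M [0.02 0.   0.05] op 43.1
t 6.50 p [523.59 -62.41 142.68] yaw -50.0 j6 0.62 F [-0.7  -0.01 -3.06] M [ 0.   -0.02 -0.06] op 42.8
```

View pics/scene2.png

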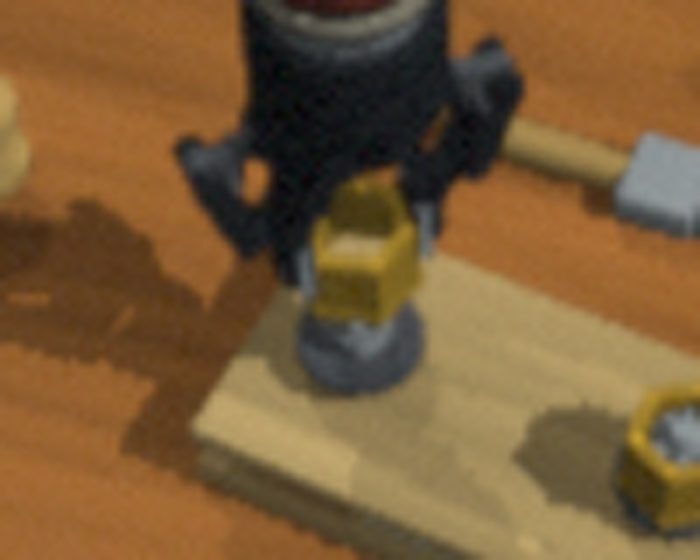

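View pics/top2.png

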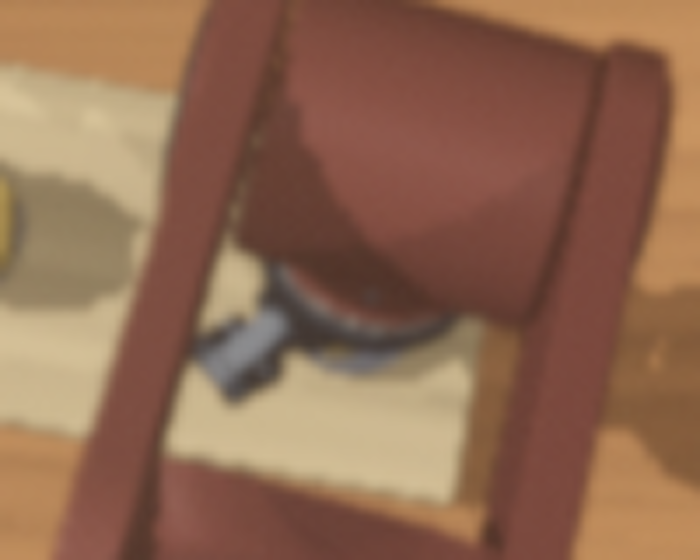

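```bash
python3 - <<'E'
from fit import *
S=dict(np.load("scene2.npz"))
zt=.1427-.0335+.036
for a in (-50%60,):
  for c0 in ([.523,-.0625],[.525,-.061],[.521,-.064]):
    f=lambda x:-score(S,lambda cc,s:hexpts(cc,np.radians(a),s),x,zt,.044,.002)
    r=minimize(f,c0,method="Nelder-Mead",options=dict(initial_simplex=np.array([c0,[c0[0]+.002,c0[1]],[c0[0],c0[1]+.002]])))
    print(r.x.round(4),-r.fun)
u,v=proj(S,[.523,-.0625,.11])[0].astype(int);k=14;w=20
im=cv2.resize(S["color"][v-w:v+w,u-w:u+w,::-1],None,fx=k,fy=k,interpolation=cv2.INTER_CUBIC)
for x,z,f in (((.5235,-.0624),zt,lambda c:hexpts(c,np.radians(a),.044)),((.5235,-.0624),zt-.036,lambda c:hexpts(c,np.radians(a),.048)),((.5238,-.0626),.063,lambda c:circ(c,.056)),((.5235,-.0628),.088,lambda c:circ(c,.028))):
    p=f(np.array(x));q=(proj(S,np.c_[p,np.full(len(p),z)])-[u-w,v-w]+.5)*k-.5
    cv2.polylines(im,[q.round().astype(np.int32)],True,(255,0,255),1)
cv2.imwrite("pics/ov2.png",im)
E
```

```text
[ 0.5218 -0.0603] 38.12703172061672
[ 0.5217 -0.0603] 38.127045053038685
[ 0.5218 -0.0603] 38.127108971021244
```

View pics/ov2.png

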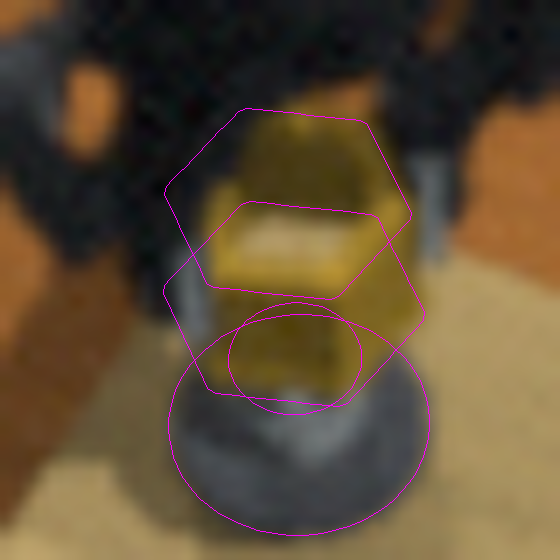

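```bash
python3 - <<'E'
from workcell import *
from h import *
r=robot.line_to([.523,-.0625,.108],R(-50),max_speed=.03,until_force=4); o=readout.get_obs();print(r,st(o),"under",o["ee_pos"][2]*1000-33.5)
robot.pause(.1);o=readout.get_obs();print(st(o))
E
```

```text
True t 7.55 p [522.93 -62.46 110.91] yaw -50.0 j6 0.62 F [-0.48  0.3   5.33] M [-0.01 -0.07  0.  ] op 42.8 under 77.4139439385184
t 7.65 p [522.89 -62.46 110.88] yaw -50.0 j6 0.62 F [ 0.47 -0.24  4.94] M [-0.02 -0.08  0.01] op 43.3
```

```bash
python3 - <<'E'
from workcell import *
from h import *
r=robot.line_to([.523,-.0625,.1104],R(-35),max_speed=.02,until_force=4); o=readout.get_obs();print(r,st(o),"under",o["ee_pos"][2]*1000-33.5)
if not r:
    r=robot.line_to([.523,-.0625,.1104],R(-20),max_speed=.001,until_force=4); o=readout.get_obs();print(r,st(o),"under",o["ee_pos"][2]*1000-33.5)
E
```

```text
True t 7.91 p [523.37 -62.9  110.98] yaw -39.2 j6 0.43 F [0.2  0.69 3.5 ] M [ 0.14 -0.03  0.  ] op 43.1 under 77.4810969203643
```

```bash
cat > ccw.py <<'E'
from workcell import *
from h import *
import sys
yaw=-37.;zc=.1105
for i in range(36):
    robot.line_to([.523,-.0625,zc],R(yaw),max_speed=.03); o=readout.get_obs();F=o["ft_force"];M=o["torque"]
    print(f"{yaw} {zc:.4f}",st(o))
    if abs(M[2])>.35: print("torque");break
    if F[2]<1.0 :
        z0=o["ee_pos"][2]
        r=robot.line_to([.523,-.0625,zc-.004],R(yaw),max_speed=.03,until_force=3.5); o=readout.get_obs(); print("probe",r,st(o))
        if o["ee_pos"][2]<.1085: print("DROP");break
        zc=zc-.0005
    elif F[2]<2.5: zc-=.0002
    elif F[2]>6.5: zc+=.0003
    yaw+=5
E
python3 ccw.py
```

```text
-37.0 0.1105 t 8.16 p [523.22 -62.44 110.81] yaw -37.2 j6 0.40 F [-0.06  1.72  3.54] M [0.15 0.01 0.03] op 42.9
-32.0 0.1105 t 8.41 p [522.99 -62.33 110.49] yaw -32.2 j6 0.31 F [0.12 1.69 2.84] M [0.17 0.07 0.01] op 43.2
-27.0 0.1105 t 8.66 p [522.52 -62.83 109.67] yaw -27.2 j6 0.22 F [ 0.77 -1.59 -2.68] M [-0.2  -0.16  0.  ] op 43.2
probe False t 8.94 p [522.22 -62.69 105.27] yaw -27.1 j6 0.22 F [ 0.5  -2.21 -5.64] M [-0.36 -0.26  0.05] op 42.5
DROP
```

```bash
python3 - <<'E'
from workcell import *
from h import *
o=readout.get_obs();print(st(o))
r=robot.line_to([.523,-.0625,.1015],R(-27),max_speed=.02,until_force=4); o=readout.get_obs();print(r,st(o),"under",o["ee_pos"][2]*1000-33.5)
robot.pause(.1);print(st(readout.get_obs()))
E
```

```text
t 8.94 p [522.22 -62.69 105.27] yaw -27.1 j6 0.22 F [ 0.5  -2.21 -5.64] M [-0.36 -0.26  0.05] op 42.5
True t 9.15 p [522.26 -62.44 103.39] yaw -27.0 j6 0.22 F [ 2.09  0.62 -1.76] M [-0.03 -0.35  0.01] op 43.1 under 69.89066944082644
t 9.25 p [522.24 -62.48 103.33] yaw -27.0 j6 0.22 F [ 3.2   0.61 -2.01] M [ 0.09 -0.37 -0.01] op 42.8
```

```bash
cat > cw.py <<'E'
from workcell import *
from h import *
import sys,json
# args: yaw0 zc x y step n
yaw,zc,x,y,step,n=map(float,sys.argv[1:7])
for i in range(int(n)):
    yaw-=step; zc-=np.radians(step)*.018/(2*np.pi)
    robot.line_to([x,y,zc],R(yaw),max_speed=.03); o=readout.get_obs();F=o["ft_force"];M=o["torque"]
    print(f"cmd {yaw:.0f} {x*1e3:.1f} {y*1e3:.1f} {zc*1e3:.2f}",st(o),"under",round(o["ee_pos"][2]*1000-33.5,2))
    if abs(M[2])>.5 or abs(F[2])>14 or np.hypot(F[0],F[1])>10: print("STOP");break
    x+=np.clip(F[0]*1e-4,-3e-4,3e-4) if abs(F[0])>1.5 else 0
    y+=np.clip(F[1]*1e-4,-3e-4,3e-4) if abs(F[1])>1.5 else 0
    if F[2]>1: zc+=.0002
    elif F[2]<-5: zc-=.0002   # pulled down: follow
E
python3 cw.py -27 .1034 .5234 -.0625 8 4
```

```text
cmd -35 523.4 -62.5 103.00 t 9.54 p [522.86 -62.32 102.64] yaw -34.9 j6 0.36 F [ 0.13 -0.38 -2.17] M [ 0.01 -0.08 -0.08] op 42.6 under 69.14
cmd -43 523.4 -62.5 102.60 t 9.83 p [522.86 -62.4  102.29] yaw -42.8 j6 0.49 F [-0.72  0.34 -2.39] M [0.04 0.03 0.04] op 43.2 under 68.79
cmd -51 523.4 -62.5 102.20 t 10.12 p [523.12 -62.46 101.99] yaw -50.7 j6 0.63 F [ 0.12  0.25 -2.64] M [-0.01  0.01  0.  ] op 43.1 under 68.49
cmd -59 523.4 -62.5 101.80 t 10.42 p [523.28 -62.5  101.7 ] yaw -58.7 j6 0.77 F [ 0.46 -0.25 -3.28] M [ 0.   -0.07  0.02] op 43.1 under 68.2
```

```bash
python3 cw.py -59 .1018 .5234 -.0625 12 7
```

```text
cmd -71 523.4 -62.5 101.20 t 10.78 p [523.48 -62.55 101.24] yaw -70.7 j6 0.98 F [ 0.98  0.15 -2.75] M [-0.06 -0.12  0.03] op 42.8 under 67.74
cmd -83 523.4 -62.5 100.60 t 11.13 p [523.63 -62.63 100.74] yaw -82.7 j6 1.19 F [ 0.73 -0.73 -2.29] M [-0.07 -0.11 -0.01] op 42.8 under 67.24
cmd -95 523.4 -62.5 100.00 t 11.49 p [523.74 -62.7  100.2 ] yaw -94.7 j6 1.40 F [ 1.6  -0.86 -3.54] M [-0.12 -0.29  0.02] op 43.1 under 66.7
cmd -107 523.6 -62.5 99.40 t 11.85 p [523.95 -62.8   99.64] yaw -106.7 j6 1.61 F [ 1.02 -1.01 -2.11] M [-0.24 -0.35 -0.03] op 43.0 under 66.14
cmd -119 523.6 -62.5 98.80 t 12.21 p [523.85 -62.98  99.03] yaw -118.7 j6 1.82 F [ 2.64 -2.59 -2.39] M [-0.43 -0.32  0.02] op 43.3 under 65.53
cmd -131 523.8 -62.8 98.20 t 12.57 p [524.12 -63.12  98.43] yaw -130.7 j6 2.03 F [ 1.6  -3.33 -0.41] M [-0.5  -0.34  0.01] op 43.2 under 64.93
cmd -143 524.0 -63.1 97.60 t 12.93 p [524.08 -63.37  97.73] yaw -142.7 j6 2.24 F [ 1.26 -4.03 -2.19] M [-0.6  -0.33  0.02] op 43.1 under 64.23
```

```bash
python3 - <<'E'
from workcell import *
from h import *
fingers.set_gripper(.085); print(st(readout.get_obs()))
robot.line_to([.5235,-.0628,.135],max_speed=.15)
q=readout.get_obs()["joint_positions"].copy()
for n in("scene",):
    d=get_image(n);np.savez(n+"3.npz",**d)
    u,v=proj(d,[.523,-.0625,.1])[0].astype(int)
    cv2.imwrite(f"pics/{n}3.png",cv2.resize(d["color"][v-40:v+40,u-50:u+50,::-1],(700,560),interpolation=cv2.INTER_CUBIC))
robot.move_to([.5235,-.0628,.135],R(37.3)); print(st(readout.get_obs()))
E
```

```text
t 13.42 p [523.81 -62.8   97.58] yaw -143.0 j6 2.24 F [ 0.03 -0.39 -0.52] M [-0.03 -0.06 -0.03] op 84.7
t 16.52 p [523.46 -62.79 134.9 ] yaw 37.3 j6 -0.90 F [-0.41  0.13 -0.58] M [ 0.08 -0.01  0.  ] op 85.0
```

View pics/scene3.png

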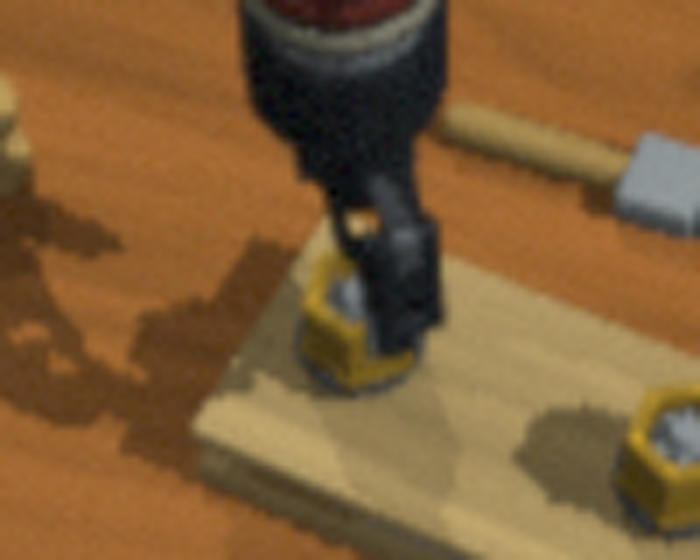

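```bash
python3 - <<'E'
from workcell import *
from h import *
r=robot.line_to([.5235,-.0628,.0975],R(37.3),max_speed=.1,until_force=6);print(r,st(readout.get_obs()))
fingers.set_gripper(.0); print(st(readout.get_obs()))
E
python3 cw.py 37.3 .0975 .5235 -.0628 8 5
```

```text
False t 17.04 p [523.31 -62.74  97.18] yaw 37.3 j6 -0.90 F [0.59 0.12 0.14] M [-0.02 -0.01  0.01] op 85.2
t 17.50 p [524.18 -63.14  98.49] yaw 37.3 j6 -0.90 F [-0.65 -0.33  3.83] M [-0.16  0.16  0.02] op 43.0
cmd 29 523.5 -62.8 97.10 t 17.79 p [524.42 -63.38  98.12] yaw 29.4 j6 -0.77 F [-0.61 -2.28  5.52] M [-0.29  0.07 -0.06] op 43.2 under 64.62
cmd 21 523.5 -63.0 96.90 t 18.08 p [524.39 -63.42  97.73] yaw 21.6 j6 -0.63 F [ 0.31 -2.45  5.99] M [-0.24 -0.04 -0.05] op 43.0 under 64.23
cmd 13 523.5 -63.3 96.70 t 18.38 p [523.92 -63.49  97.23] yaw 13.6 j6 -0.49 F [-1.23 -1.71  4.9 ] M [-0.19  0.06 -0.13] op 43.3 under 63.73
cmd 5 523.5 -63.4 96.50 t 18.67 p [523.55 -63.39  96.87] yaw 5.6 j6 -0.35 F [-0.16 -0.95  5.44] M [-0.11  0.16 -0.09] op 42.6 under 63.37
cmd -3 523.5 -63.4 96.30 t 18.96 p [523.43 -63.27  96.53] yaw -2.4 j6 -0.21 F [-0.13  0.03  4.61] M [-0.02  0.09 -0.08] op 43.2 under 63.03
```

```bash
python3 cw.py -3 .0963 .5235 -.0633 8 6
```

```text
cmd -11 523.5 -63.3 95.90 t 19.25 p [523.48 -63.19  96.18] yaw -10.6 j6 -0.07 F [-2.2  -0.49  5.83] M [-0.07  0.14 -0.04] op 43.4 under 62.68
cmd -19 523.3 -63.3 95.70 t 19.54 p [523.42 -63.22  95.88] yaw -18.6 j6 0.07 F [-0.13 -0.99  4.39] M [-0.05 -0.01 -0.06] op 43.0 under 62.38
cmd -27 523.3 -63.3 95.50 t 19.83 p [523.43 -63.21  95.65] yaw -26.8 j6 0.21 F [-0.86 -1.08  5.74] M [-0.02 -0.06 -0.05] op 43.0 under 62.15
cmd -35 523.3 -63.3 95.30 t 20.12 p [523.44 -63.26  95.38] yaw -34.7 j6 0.35 F [ 0.28 -0.13  4.44] M [-0.01 -0.01 -0.05] op 43.2 under 61.88
cmd -43 523.3 -63.3 95.10 t 20.42 p [523.4  -63.25  95.18] yaw -42.7 j6 0.49 F [-0.43 -0.68  4.48] M [ 0.06 -0.13 -0.04] op 43.1 under 61.68
cmd -51 523.3 -63.3 94.90 t 20.71 p [523.4  -63.27  94.99] yaw -50.8 j6 0.63 F [ 0.1  -0.06  4.38] M [-0.04 -0.08 -0.06] op 43.2 under 61.49
```

```bash
cat > look.py <<'E'
from workcell import *
from h import *
import sys
k=sys.argv[1]
fingers.set_gripper(.085)
p=readout.get_obs()["ee_pos"]; print(st(readout.get_obs()))
robot.line_to([.5235,-.063,.15],max_speed=.2)
robot.move_to([.40,-.22,.25],R(-50)); print(st(readout.get_obs()))
for n in("top","scene"):
    ds=[get_image(n) for _ in range(6)]
    d=ds[0];d["range_z"]=np.median([x["range_z"] for x in ds],0); np.savez(n+k+".npz",**d)
    u,v=proj(d,[.53,.0,.1])[0].astype(int)
    cv2.imwrite(f"pics/{n}{k}.png",cv2.resize(d["color"][v-54:v+54,u-72:u+72,::-1],(720,540),interpolation=cv2.INTER_CUBIC))
E
cat > meas.py <<'E'
from fit import *
import sys
k=sys.argv[1]
from cv2 import pointPolygonTest
def inhex(P,c,th,af):
    q=P[:,:2]-c; m=np.ones(len(P),bool)
    for i in range(6):
        a=th+i*np.pi/3; m&=(q@[np.cos(a),np.sin(a)])<af/2
    return m
for n in("top","scene"):
    d=dict(np.load(n+k+".npz"));P=cloud(d).reshape(-1,3)
    for nm,c in(("nut",[.5232,-.0625]),("done",[.537,.085])):
        h=fit_hex(d,c,.0965); c=np.array(h[:2]); q=P[:,:2]-c; r=np.hypot(*q.T)
        m=inhex(P,c,np.radians(h[2]),.042)&(r>.0165)&(P[:,2]>.09)&(P[:,2]<.105)
        w=(r>.0245)&(r<.0275)&(P[:,2]>.05)&(P[:,2]<.07)&~inhex(P,c,np.radians(h[2]),.05)
        print(n,nm,np.round(h,4),"topz",np.median(P[m,2]).round(5),P[m,2].mean().round(5),m.sum(),"washer",np.median(P[w,2]).round(5),w.sum())
E
python3 look.py 4; python3 meas.py 4
```

```text
t 21.20 p [522.96 -63.2   94.52] yaw -51.0 j6 0.64 F [0.56 0.6  0.46] M [-0.02  0.05  0.04] op 84.9
t 22.52 p [ 399.74 -219.17  248.6 ] yaw -50.0 j6 0.22 F [-0.11 -0.14 -0.43] M [ 0.03 -0.03 -0.04] op 84.9
top nut [ 0.5234 -0.0617 10.25   40.0038] topz 0.09564 0.09572 107 washer 0.05996 26
top done [ 0.5374  0.085  18.064  47.1149] topz 0.09502 0.09442 34 washer 0.06385 5
scene nut [ 0.5239 -0.0609  7.3898 42.55  ] topz 0.09726 0.09629 85 washer 0.06095 10
scene done [ 0.5357  0.0868 51.9068 37.0548] topz 0.09701 0.09576 31 washer 0.06352 2
```

View pics/scene4.png

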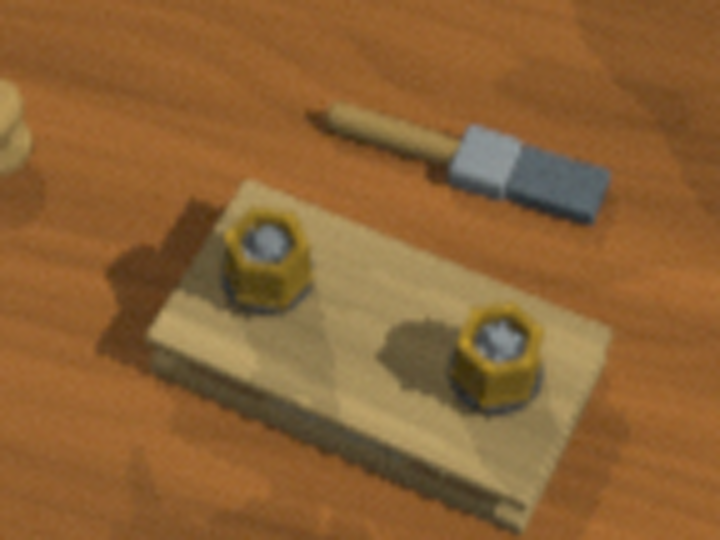

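View pics/top4.png

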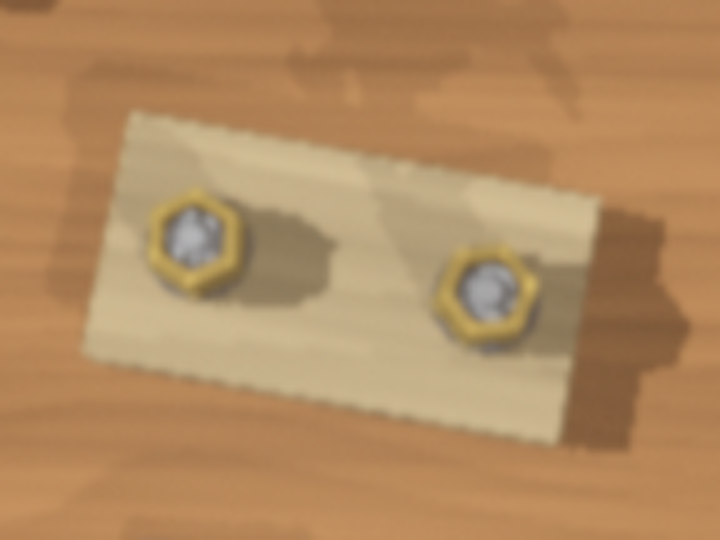

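```bash
cat > meas2.py <<'E'
from meas import *
for n in("top","scene"):
    d=dict(np.load(n+k+".npz"));P=cloud(d); d0=dict(np.load(n+"0.npz")); P0=cloud(d0)
    for nm,P_,dd in(("now",P,d),("init",P0,d0)):
        Q=P_.reshape(-1,3); r=np.hypot(*(Q[:,:2]-[.5235,-.062]).T)
        m=(r>.035)&(r<.05)&(abs(Q[:,2]-.045)<.006); print(n,nm,"press top",np.median(Q[m,2]).round(5),Q[m,2].std().round(5),m.sum())
    Q0=P0.reshape(-1,3);Q=P.reshape(-1,3);r=np.hypot(*(Q0[:,:2]-[.5232,-.0622]).T)
    m=(r>.0165)&(r<.0255)&(abs(Q0[:,2]-.063)<.004); print("init washer",np.median(Q0[m,2]).round(5),m.sum())
    m=(r>.0225)&(r<.0275)&(abs(Q0[:,2]-.063)<.004)&(abs(Q[:,2]-.061)<.004); print("washer diff",(Q[m,2]-Q0[m,2]).mean().round(5),Q[m,2].mean().round(5),Q0[m,2].mean().round(5),m.sum())
    # initial nut top
    c=np.array([.4647,.2594]);m=inhex(Q0,c,np.radians(51.5),.041)&(np.hypot(*(Q0[:,:2]-c).T)>.0165)&(Q0[:,2]>.028);print("nut init top",np.median(Q0[m,2]).round(5),Q0[m,2].mean().round(5),m.sum())
    for nm,P_ in(("now",Q),("init",Q0)):
        m=(np.hypot(*(P_[:,:2]-[.5232,-.0622]).T)<.004)&(P_[:,2]>.09);print("nose",nm,np.median(P_[m,2]).round(5),m.sum())
E
python3 meas2.py 4
```

```text
top nut [ 0.5234 -0.0617 10.25   40.0038] topz 0.09564 0.09572 107 washer 0.05996 26
top done [ 0.5374  0.085  18.064  47.1149] topz 0.09502 0.09442 34 washer 0.06385 5
scene nut [ 0.5239 -0.0609  7.3898 42.55  ] topz 0.09726 0.09629 85 washer 0.06095 10
scene done [ 0.5357  0.0868 51.9068 37.0548] topz 0.09701 0.09576 31 washer 0.06352 2
top now press top 0.04437 0.0011 592
top init press top 0.0444 0.00226 579
init washer 0.0623 163
washer diff -0.0013 0.06089 0.06219 55
nut init top 0.03569 0.03548 89
nose now 0.09579 9
nose init 0.0963 9
scene now press top 0.04635 0.00084 301
scene init press top 0.04622 0.00177 338
init washer 0.06393 83
washer diff -0.00072 0.06242 0.06314 27
nut init top 0.03788 0.03694 63
nose now 0.0983 6
nose init 0.09715 5
```

```bash
python3 - <<'E'
from workcell import *
from h import *
for n in("top","scene"):
    ds=[get_image(n) for _ in range(20)]
    a=np.array([x["range_z"] for x in ds]); print("temporal std",np.median(a.std(0)))
    d=ds[0];d["range_z"]=a.mean(0); np.savez(n+"5.npz",**d)
print(readout.get_obs()["t"])
E
python3 meas2.py 5
python3 - <<'E'
from meas import *
from h import *
for n in("top","scene"):
    d=dict(np.load(n+"5.npz"));P=cloud(d).reshape(-1,3)
    # ring by pixel: project true ring pts at z=.096
    for nm,c,th,z in(("nut",(.5234,-.062),9,.0963),("done",(.5374,.0853),18,.097)):
        zs=[]
        for rr in (.0178,.0188,.0198):
            p=circ(np.array(c),2*rr,48);uv=proj(d,np.c_[p,np.full(48,z)]).round().astype(int)
            zs+=[cloud(d)[v,u,2] for u,v in uv]
        print(n,nm,np.percentile(zs,[10,25,50,75,90]).round(5))
E
```

```text
temporal std 0.0024267938
temporal std 0.0023297004
25.1167
top nut [ 0.5234 -0.0617 10.1439 39.9821] topz 0.09569 0.09575 104 washer 0.05962 24
top done [ 0.5374  0.085  18.1389 47.0487] topz 0.09529 0.09467 33 washer 0.06328 3
scene nut [ 0.5237 -0.0611  7.5097 42.4392] topz 0.09741 0.09613 86 washer 0.06067 11
scene done [ 0.5357  0.0868 51.8253 36.7128] topz 0.09723 0.09593 30 washer 0.06328 2
top now press top 0.04434 0.00052 550
top init press top 0.0444 0.00226 579
init washer 0.0623 163
washer diff -0.00102 0.06116 0.06218 53
nut init top 0.03569 0.03548 89
nose now 0.09644 10
nose init 0.0963 9
scene now press top 0.0463 0.00049 281
scene init press top 0.04622 0.00177 338
init washer 0.06393 83
washer diff -0.00086 0.06219 0.06306 26
nut init top 0.03788 0.03694 63
nose now 0.09838 4
nose init 0.09715 5Traceback (most recent call last):
  File "<stdin>", line 1, in <module>
  File "meas.py", line 3, in <module>
    k=sys.argv[1]
      ~~~~~~~~^^^
IndexError: list index out of range
```

```bash
python3 - <<'E'
from workcell import *
from h import *
robot.move_to([.5235,-.0628,.15],R(-51))
r=robot.line_to([.5235,-.0628,.0955],R(-51),max_speed=.1,until_force=6);print(r,st(readout.get_obs()))
fingers.set_gripper(.0); o=readout.get_obs();print(st(o))
robot.line_to([.5235,-.0628,.0951],R(-61),max_speed=.02);print(st(readout.get_obs()))
robot.pause(.2);print(st(readout.get_obs()))
E
python3 look.py 6; python3 meas2.py 6
```

```text
False t 26.70 p [523.83 -63.26  95.91] yaw -51.0 j6 0.64 F [0.61 0.16 0.27] M [ 0.02 -0.03  0.03] op 85.0
t 27.16 p [523.99 -62.79  96.25] yaw -51.0 j6 0.64 F [-0.91 -0.07  3.63] M [ 0.05  0.1  -0.07] op 42.7
t 27.48 p [524.27 -63.21  95.84] yaw -60.9 j6 0.81 F [-0.76 -0.86  4.55] M [-0.18  0.02 -0.05] op 42.8
t 27.68 p [524.24 -63.19  95.75] yaw -60.9 j6 0.81 F [ 0.36 -1.63  4.84] M [-0.34  0.03 -0.02] op 42.7
t 28.18 p [523.14 -62.6   94.69] yaw -61.0 j6 0.81 F [ 0.3   0.22 -0.65] M [-0.02 -0.02  0.  ] op 84.5
t 29.49 p [ 399.63 -219.24  248.52] yaw -50.0 j6 0.22 F [-0.15  0.26  0.62] M [-0.05  0.04  0.01] op 84.7
top nut [ 0.5158 -0.0565 31.2967 46.2608] topz 0.09494 0.09502 31 washer 0.06033 7
top done [ 0.5374  0.085  18.1434 46.9199] topz 0.09542 0.0951 32 washer 0.06304 5
scene nut [ 0.523  -0.0696 52.6737 47.553 ] topz 0.0965 0.09569 33 washer 0.05931 5
scene done [ 0.5361  0.0871 50.3663 36.9144] topz 0.09697 0.0956 32 washer 0.06225 3
top now press top 0.0443 0.00108 594
top init press top 0.0444 0.00226 579
init washer 0.0623 163
washer diff -0.00138 0.06083 0.06221 58
nut init top 0.03569 0.03548 89
nose now 0.09629 9
nose init 0.0963 9
scene now press top 0.04635 0.00079 299
scene init press top 0.04622 0.00177 338
init washer 0.06393 83
washer diff -0.00104 0.06211 0.06315 30
nut init top 0.03788 0.03694 63
nose now 0.09801 5
nose init 0.09715 5
```

View pics/scene6.png

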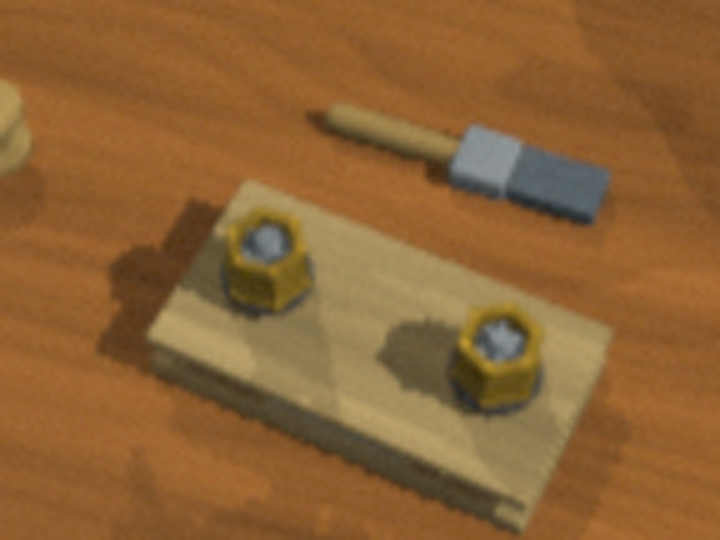

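```bash
cat > ring.py <<'E'
from fit import *
import sys
for k in ("4","5","6"):
  for n in("top","scene"):
    d=dict(np.load(n+k+".npz"));C=cloud(d)[:,:,2]
    s=np.array([[.5233,-.0623],[.5238,-.0625]][n=="scene"])
    dn=s+.15*np.array([.096,.9954])
    res=[]
    for nm,c in(("nut",s),("done",dn)):
        best=[]
        for dx in np.arange(-.003,.0031,.001):
            for dy in np.arange(-.003,.0031,.001):
                z=[]
                for rr in(.0180,.0190,.02):
                    p=circ(c+[dx,dy],2*rr,48);uv=proj(d,np.c_[p,np.full(48,.0965)])
                    z.append(map_coordinates(C,[uv[:,1],uv[:,0]],order=1))
                z=np.array(z); best.append((np.mean((z>.09)),np.median(z[z>.09]),dx,dy))
        b=max(best); res.append((nm,round(b[0],2),round(b[1]*1000,2),round(b[2]*1e3),round(b[3]*1e3)))
    print(k,n,res)
E
python3 ring.py
python3 - <<'E'
from fit import *
S=dict(np.load("scene6.npz"));T=dict(np.load("top6.npz"))
for d in(T,S):
    for th in (4,9,14,19,39,49,54,59):
        th=th
        f=lambda x:-score(d,lambda cc,s:hexpts(cc,np.radians(th),s),x,.0962,.044,.002)
        c=[.5234,-.062]
        r=minimize(f,c,method="Nelder-Mead",options=dict(initial_simplex=np.array([c,[c[0]+.001,c[1]],[c[0],c[1]+.001]])))
        print(th,r.x.round(4),round(-r.fun,1))
E
```

```text
4 top [('nut', np.float64(0.98), np.float64(95.68), -1, 2), ('done', np.float64(0.49), np.float64(94.93), 3, -1)]
4 scene [('nut', np.float64(1.0), np.float64(97.56), 0, 1), ('done', np.float64(0.56), np.float64(96.44), 3, -2)]
5 top [('nut', np.float64(0.99), np.float64(95.71), -1, 2), ('done', np.float64(0.62), np.float64(95.28), 3, -2)]
5 scene [('nut', np.float64(1.0), np.float64(97.56), -1, 0), ('done', np.float64(0.58), np.float64(97.22), 3, -1)]
6 top [('nut', np.float64(0.99), np.float64(94.99), -1, 1), ('done', np.float64(0.53), np.float64(94.53), 3, -2)]
6 scene [('nut', np.float64(1.0), np.float64(96.77), 1, 0), ('done', np.float64(0.56), np.float64(96.26), 3, -2)]
4 [ 0.5234 -0.0617] 33.5
9 [ 0.5229 -0.0615] 32.7
14 [ 0.5223 -0.0615] 31.8
19 [ 0.5221 -0.0615] 30.9
39 [ 0.5238 -0.0626] 29.5
49 [ 0.5235 -0.0618] 32.2
54 [ 0.5235 -0.0618] 33.3
59 [ 0.5236 -0.0618] 33.8
4 [ 0.524  -0.0616] 34.9
9 [ 0.5244 -0.0616] 33.6
14 [ 0.5246 -0.0616] 32.1
19 [ 0.5246 -0.061 ] 31.1
39 [ 0.5245 -0.0609] 31.5
49 [ 0.5241 -0.0615] 34.3
54 [ 0.5238 -0.0616] 35.1
59 [ 0.5239 -0.0619] 35.4
```

View pics/top6.png

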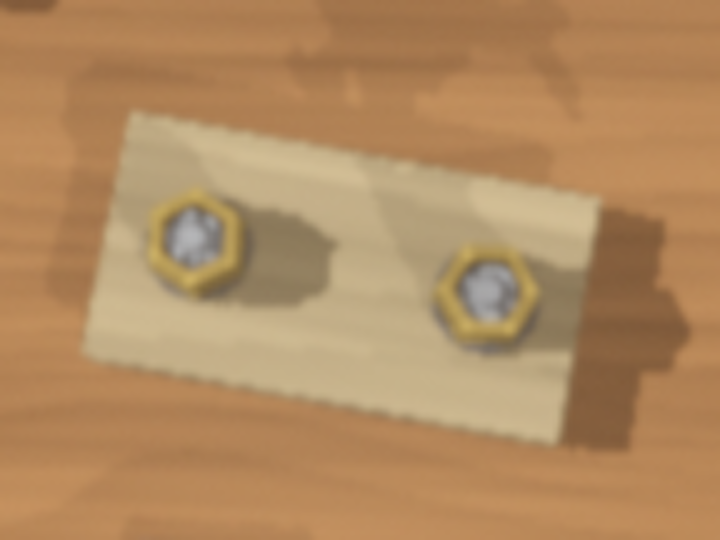

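```bash
python3 - <<'E'
from workcell import *
from h import *
for n in("top","scene"):
    ds=[get_image(n) for _ in range(30)]
    d=ds[0];d["range_z"]=np.mean([x["range_z"] for x in ds],0); np.savez(n+"7.npz",**d)
print(readout.get_obs()["t"])
E
sed -i 's/("4","5","6")/("5","7")/' ring.py; python3 ring.py; python3 meas2.py 7 | grep -E "nose now|now press|diff"
```

```text
33.0917
5 top [('nut', np.float64(0.99), np.float64(95.71), -1, 2), ('done', np.float64(0.62), np.float64(95.28), 3, -2)]
5 scene [('nut', np.float64(1.0), np.float64(97.56), -1, 0), ('done', np.float64(0.58), np.float64(97.22), 3, -1)]
7 top [('nut', np.float64(0.99), np.float64(95.4), -1, 1), ('done', np.float64(0.62), np.float64(96.61), 3, -1)]
7 scene [('nut', np.float64(1.0), np.float64(97.28), 1, 0), ('done', np.float64(0.67), np.float64(97.21), 3, -3)]
top now press top 0.04434 0.00042 528
washer diff -0.00114 0.06108 0.06222 53
nose now 0.09679 9
scene now press top 0.04625 0.00033 263
washer diff -0.00109 0.06222 0.06331 26
nose now 0.09841 7
```

```bash
python3 - <<'E'
from workcell import *
print(ticket.sign_off())
E
```

```text
the job is handed in; nothing more can be done
None
```

The nut is on the bare screw, run down and snugged against the washer. I handed the job in at about 33 s with the gripper open and clear of everything.

- **Thread start:** I set the nut on the crown with its underside reading 77.4 mm. I then turned it about 23° anticlockwise with roughly 7 N on the crown until it dropped about 7.5 mm into the gap.
- **Running down:** I turned it about 214° clockwise in total. I let go and took a fresh grip twice: once partway down, and once for a final 10° after a height check. Side forces stayed under about 5 N and nothing jammed.
- **Final height:** With 30 depth frames averaged per camera and corrected against the press top, the nut's top is at 96.0 to 96.1 mm. That puts the washer about 3 mm down. The nut stayed at the angle I turned it to after release.

These checks were weaker or disagreed:
- **Screw nose as reference:** this gave a nut top of 95.6 to 95.9 mm, meaning slightly more spring travel.
- **Washer's visible rim:** this showed only about 1.1 mm of drop, but most of it is hidden by the nut and the reading is unreliable.
- **Turn count:** this allowed about 2.2 to 3.2 mm of spring travel.
- **Finished nut:** I couldn't read its height well enough to use it as a reference.
- **Hexagon fit:** the automatic fit to the nut's outline failed after the last turn. I confirmed its angle by testing set angles instead; the best match was about 59 to 60°, as commanded.

In the final pictures the press, the finished nut and the brush are where they started. I didn't check the other objects again, but the arm stayed well clear of them.

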